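# Stack the sanding blocks in staggered courses on their rest

### The job

Put the four sanding blocks away on the plywood rest in two courses laid like brickwork, working from the end stop and releasing each block before taking the next, in this order: first the long dark rubber block flat on the rest just clear of the stop, then the short cork block end to end behind it; then, on top of these, the short beech block at the stop end and last the long sander with the raised rib behind it, so that it bridges the joint below. Blocks lie lengthwise along the rest, flat, straight and centred on its width, with gaps of only about 4 mm at the stop and between the blocks of a course; leave the caliper, the tape roll and the brown bottle undisturbed.

Things in the scene. Friction and masses are not known exactly. Their poses are not given: they have to be found in the camera images.
- rest: Fixed pale plywood board lying flat, 236 mm long (local y), 96 wide (x), 12 thick. A dark wooden end stop, 62 mm wide, 14 thick, 40 high, stands on it across its +y end (inner face at local y = +104 mm). Origin: centre of the underside, z up. Lies left or right of the robot's centre line, yawed up to 0.25 rad. Its blocks' places are given with the blocks, in this frame.
- rubber_c (a point): Long sanding block of dark rubber, flat topped, wrapped in abrasive paper; 118 mm long, 62 mm wide, 30 mm high. Point: block centre, 15 mm above its underside; y along its length, x across, z up. Either end may face the stop. Its place, with the 4 mm gaps: x 0, y +41, z 27 mm in the rest's frame.
- cork_c (a point): Short plain cork block, speckled brown, flat topped; 80 mm long, 60 mm wide, 30 mm high. Point: block centre, 15 mm above its underside; y along its length, x across, z up. Either end may face the stop. Its place, with the 4 mm gaps: x 0, y -62, z 27 mm in the rest's frame.
- beech_c (a point): Short pale beech block with two steel clip strips across its top; 80 mm long, 60 mm wide, wooden body 30 mm high, the strips (50 x 13 mm) rise 4 to 6 mm above that. Point: block centre, 15 mm above its underside; y along its length, x across, z up. Either end may face the stop. Its place, with the 4 mm gaps: x 0, y +60, z 57 mm in the rest's frame.
- ribbed_c (a point): Long grey plastic hand sander with a black rib along its top; body 118 mm long, 60 mm wide, 30 mm high; the rib, 24 mm wide and 90 mm long, rises 16 mm higher (46 mm over all). Point: block centre, 15 mm above its underside; y along its length, x across, z up. Either end may face the stop. Its place, with the 4 mm gaps: x 0, y -43, z 57 mm in the rest's frame.
- gauge: Bystander: steel caliper lying flat, 61 x 201 x 17 mm, long way along local y; origin at the centre of its underside. Loose; leave it alone.
- tape_roll: Bystander: beige masking tape roll lying flat, 104 mm across, 24 mm high; origin at the centre of its underside. Loose; leave it alone.
- bottle_brown: Bystander: small dark brown bottle with black cap, 45 mm across, 96 mm high; origin at the centre of its underside. Loose; leave it standing.
Mind the look-alikes: they are no part of the job. What is shaped like the part that bears beech_c but orange or turquoise is not meant.

How it is judged:
On the way, in this order (a step that is already met when the one before it is completed fails the run):
1. the long dark rubber block lies on the rest just clear of the stop, released (y of rubber_c in the frame of rest between 0.029 and 0.053 m and x of rubber_c in the frame of rest between -0.012 and 0.012 m and z of rubber_c in the frame of rest between 0.022 and 0.032 m and angle between the y axis of rubber_c and the y axis of rest, either way round below 0.14 rad and angle between rubber_c's own z axis and vertical below 0.09 rad and contact force between the fingers and rubber below 0.1 N and linear speed of rubber below 0.02 m/s), for 0.2 s.
2. the short cork block lies on the rest, in line behind the rubber block, released (y of cork_c in the frame of rest between -0.074 and -0.05 m and x of cork_c in the frame of rest between -0.012 and 0.012 m and z of cork_c in the frame of rest between 0.022 and 0.032 m and angle between the y axis of cork_c and the y axis of rest, either way round below 0.14 rad and angle between cork_c's own z axis and vertical below 0.09 rad and contact force between the fingers and cork below 0.1 N and linear speed of cork below 0.02 m/s), for 0.2 s.
3. the short beech block lies on the rubber block, at the stop end, released (y of beech_c in the frame of rest between 0.048 and 0.072 m and x of beech_c in the frame of rest between -0.012 and 0.012 m and z of beech_c in the frame of rest between 0.052 and 0.062 m and angle between the y axis of beech_c and the y axis of rest, either way round below 0.14 rad and angle between beech_c's own z axis and vertical below 0.09 rad and contact force between the fingers and beech below 0.1 N and linear speed of beech below 0.02 m/s), for 0.2 s.
4. the long ribbed sander lies behind the beech block, bridging the joint between rubber and cork, released (y of ribbed_c in the frame of rest between -0.055 and -0.031 m and x of ribbed_c in the frame of rest between -0.012 and 0.012 m and z of ribbed_c in the frame of rest between 0.052 and 0.062 m and angle between the y axis of ribbed_c and the y axis of rest, either way round below 0.14 rad and angle between ribbed_c's own z axis and vertical below 0.09 rad and contact force between the fingers and ribbed below 0.1 N and linear speed of ribbed below 0.02 m/s), for 0.2 s.
At the end, for the whole second after the job is handed in: All four blocks lie released and at rest at their places on the rest: each centre within 12 mm along and across the rest and 5 mm in height of its place, lengthwise within 0.14 rad of the rest's length and flat within 0.09 rad (all of step 1 and all of step 2 and all of step 3 and all of step 4); the robot touches nothing.
It fails at once if the caliper is pushed more than 25 mm or tipped (distance of gauge from where it was at the start of the episode above 0.025 m or angle between gauge's own z axis and vertical above 0.3 rad).
It fails at once if the tape roll is pushed more than 25 mm or tipped (distance of tape_roll from where it was at the start of the episode above 0.025 m or angle between tape_roll's own z axis and vertical above 0.3 rad).
It fails at once if the brown bottle is pushed more than 25 mm or tipped (distance of bottle_brown from where it was at the start of the episode above 0.025 m or angle between bottle_brown's own z axis and vertical above 0.3 rad).
It also fails if it takes over 106 s, if anything falls off the work surface, if the arm or the gripper's body presses on something with over 40 N, if the wrist force passes 120 N, or if a joint passes its speed limit or range.

### The arm

A 6-joint arm with a two-finger parallel gripper is mounted at the origin on a cart in front of the work surface, level with it; the furniture and walls round the work are solid. World frame = base frame: x ahead of the robot, y to its left, z up, the work surface at z = 0. Lengths are in m, angles in rad, forces in N, time in s.
With the tool pointing down it reaches from about 0.375 to 0.9 m from the base axis. Payload 3.1 kg.
Tool frame: the origin (TCP) lies midway between the tips of the shut fingers; the grasp point (between the pads) lies 19 mm behind it; z points along the fingers, y is the line along which they close (so a half turn about z gives the same grasp; the last joint's range is limited). The gripper opens to 85 mm and grips with 20 to 120 N. Pads are 22 mm wide; open, the fingers measure 114 mm over their backs; the gripper's body (76 mm by 85 mm) begins 54 mm behind the grasp point. The pads swing forward as they close: fully open they stand 13 mm farther back than shut.
Start: joints at [-0.178, 0.527, 1.433, -0, 1.181, -0.178], TCP at [0.625, 0, 0.231] pointing down, gripper open.
Joint ranges: [-3.08, 3.08], [-0.75, 2.2], [0.22, 2.44], [-1.43, 4.57], [0, 2.65], [-2.85, 2.85]. Speed limits (rad/s): [2.79, 2.79, 3.14, 3.14, 3.14, 3.14].

### API

Orientations are given as a unit quaternion [x, y, z, w].
In Python, from station import manip gives the robot as it stands.
- The arm moves only by the tool move_arm, never from a script. Its argument "increments" is a list that holds one entry, the list of rows, each a list of 5 numbers: the gripper's target within -1 to 1 (shut at 1, half-way at 0, fully open at -1), then the shift along the world's x, y, z in m, then the turn about the world's z in degrees. In form: [[[fingers, dx, dy, dz, twist], ...]]. A call has 1 to 8 rows; each row shifts and turns the commanded pose from where the row before left it; what a row does not reach is not made up. A row lasts 1/10 s, in which the tool goes at most 50 mm and 8.59 degrees, less where a joint would pass 70% of its speed; a pose out of reach is approached as far as the arm can. A call with a gripper value outside its range is refused whole. The fingers move at their own pace and stop on an object; "newtons" is the grip in N (left out, the last holds). Time passes only in rows, so rows that do not move let the fingers close. It gives the time, the measured TCP pose, the force, the opening and the grip force at its end, in the units of the state.
- manip.sense(): the state, without advancing time (a new reading comes with each control period).
- manip.snapshot(name): name is "scene" or "side" or "wrist"; returns a dict with "img" (384x512x3 uint8, red, green, blue), "fx", "fy", "cx", "cy" (pixels), "world_to_cam" (4x4, takes a point from world to camera coordinates); the wrist camera has in their place "tool_from_camera" (4x4, takes a point from camera to tool coordinates, whose origin is the TCP and whose axes are the flange's). Camera axes: x right, y down, z forward; pixel columns grow to the right and rows downward; lengths in m; the calibration is good to about 2 mm. A picture is of the moment at which its call begins: read the wrist's pose just before it. There is no depth.
- manip.sign_off(): hands the job in; it is judged then, once.
Trained networks look in the newest picture that a camera, given by its name, has taken for a name from the list of things; names that differ only in an ending like _2 or _b are one class to them, and where a whole thing is asked for, a point or a joint stands for the part that bears it (a point fixed in the world has none). Each returns a list of dicts, best first, with "confidence" (0 to 1); they miss things now and then, are a little off and sometimes report something else, mostly with a low value. They report only what shows in the picture. A call takes as long as a camera call. They do not tell look-alikes from the thing itself.
- manip.spot_in(label, camera): "xyz" ([x, y, z] in m, in world coordinates, good to about 4 mm: the middle of the surface that is visible of it).
- manip.mark_of(label, camera): "xyz" ([x, y, z] in m, in world coordinates, good to about 4 mm: a listed point, or the origin of a listed thing).
The state is a dict: "t": time; "q": joint angles; "qd": joint speeds; "tau": joint torques, N m; "tcp_pos": TCP position; "tool_rot": TCP orientation; "force": force on the tool from outside, world axes, zero at the start; "ft_torque": the same for the moment, N m; "finger_gap": opening from 0.0 (shut) to 1.0 (fully open); "gripper_force": force on a finger pad.
Only numpy, scipy, OpenCV 4.12 (cv2) and the standard library are available. Lean on these libraries where they do the work, as an engineer would, in place of code of your own. Each camera call takes 0.05 s, during which the arm holds its last target. There are 200 camera calls.

## Working session

There is one attempt and no reset: what is moved stays moved. The work goes in short steps, Python scripts to look and compute and a tool call to move; the robot and the scene stay as the last step left them, time stands still between calls to the robot, and variables do not carry over. Pictures are saved under pics/ and viewed, at most 14 in all, crops included, and the job is handed in when it is done.

Besides the shell and the picture viewer there is one more tool, called after "Call:" as name(argument=value, ...) on one line, values as JSON. move_arm: Moves the arm, as the interface text tells. Its arguments: {"type":"object","properties":{"increments":{"type":"array","items":{"type":"array","items":{"type":"array","items":{"type":"number"}}}},"newtons":{"type":"number"}},"required":["increments"]}

```bash
ls; mkdir -p pics; python3 - <<'E'
from station import manip
import cv2
for c in ("scene","side"):
    s=manip.snapshot(c); cv2.imwrite(f"pics/{c}0.png",s["img"][:,:,::-1])
    for n in ("rest","rubber_c","cork_c","beech_c","ribbed_c","gauge","tape_roll","bottle_brown"):
        print(c,n,[([round(float(v),3) for v in d["xyz"]],round(d["confidence"],2)) for d in manip.mark_of(n,c)][:4])
a=cv2.imread("pics/scene0.png");b=cv2.imread("pics/side0.png")
print(manip.sense()["t"])
E
```

```text
pics
scene rest [([0.423, -0.268, -0.004], 0.9)]
scene rubber_c [([0.631, -0.218, 0.014], 0.9)]
scene cork_c [([0.629, 0.182, 0.013], 0.51)]
scene beech_c [([0.618, 0.021, 0.013], 0.86), ([0.362, 0.128, 0.014], 0.83), ([0.489, 0.439, 0.014], 0.48)]
scene ribbed_c [([0.457, 0.011, 0.011], 0.77)]
scene gauge [([0.425, 0.262, 0.001], 0.6)]
scene tape_roll [([0.652, 0.385, 0.002], 0.52)]
scene bottle_brown [([0.61, -0.44, -0.002], 0.84)]
side rest [([0.427, -0.267, -0.001], 0.64)]
side rubber_c [([0.632, -0.218, 0.018], 0.83)]
side cork_c [([0.634, 0.182, 0.017], 0.97)]
side beech_c [([0.623, 0.017, 0.007], 0.91), ([0.49, 0.438, 0.014], 0.68), ([0.364, 0.129, 0.013], 0.67)]
side ribbed_c []
side gauge [([0.425, 0.26, 0.002], 0.77)]
side tape_roll [([0.651, 0.383, -0.001], 0.84)]
side bottle_brown [([0.608, -0.439, -0.003], 0.54)]
0.9
```

View pics/scene0.png

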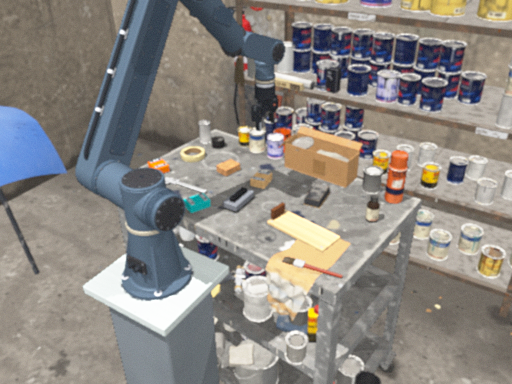

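View pics/side0.png

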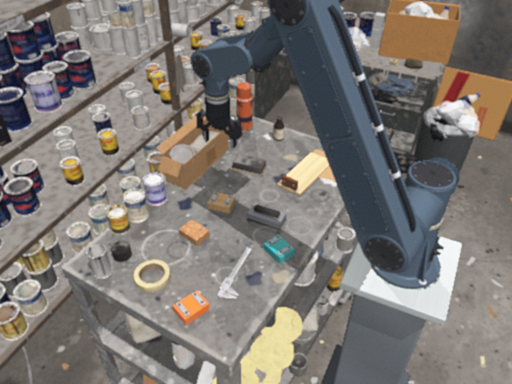

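The scene and side views show three candidates for beech: brown at scene (262,180), orange at (158,166) and turquoise at (195,203). The wood-coloured one at (262,180) fits the description, so I'll confirm it in a crop. The stop end (278,211) points to world +y.

```bash
cat > h.py <<'E'
from station import manip
import cv2, numpy as np
from scipy.spatial.transform import Rotation as R
def snap(name,cam="wrist"):
    st=manip.sense(); s=manip.snapshot(cam)
    if cam=="wrist":
        T=np.eye(4);T[:3,:3]=R.from_quat(st["tool_rot"]).as_matrix();T[:3,3]=st["tcp_pos"]
        s["c2w"]=T@s["tool_from_camera"]
    else: s["c2w"]=np.linalg.inv(s["world_to_cam"])
    cv2.imwrite(f"pics/{name}.png",s["img"][:,:,::-1]); return s
def back(s,uv,z):
    uv=np.atleast_2d(np.array(uv,float))
    d=np.c_[(uv[:,0]-s["cx"])/s["fx"],(uv[:,1]-s["cy"])/s["fy"],np.ones(len(uv))]@s["c2w"][:3,:3].T
    o=s["c2w"][:3,3]; return (o+d*((z-o[2])/d[:,2])[:,None])[:,:2]
def proj(s,p):
    p=np.atleast_2d(p); W=np.linalg.inv(s["c2w"]); c=p@W[:3,:3].T+W[:3,3]
    return np.c_[s["fx"]*c[:,0]/c[:,2]+s["cx"],s["fy"]*c[:,1]/c[:,2]+s["cy"]]
E
python3 - <<'E'
from h import *
s=snap("w0"); st=manip.sense()
print(s["tool_from_camera"].round(3).tolist(),s["fx"],st["tool_rot"],st["tcp_pos"],st["finger_gap"])
a=cv2.imread("pics/side0.png")[145:330,120:340]; a=cv2.resize(a,None,fx=2.6,fy=2.6,interpolation=cv2.INTER_CUBIC)
cv2.imwrite("pics/crop0.png",a)
E
```

```text
[[0.001, -0.962, -0.272, 0.068], [1.0, 0.001, 0.001, 0.0], [-0.0, -0.272, 0.962, -0.142], [0.0, 0.0, 0.0, 1.0]] 265.3868784514502 [ 7.07111171e-01  7.07102391e-01 -1.61368412e-05 -2.45638161e-05] [6.24953609e-01 3.94010468e-05 2.31295546e-01] 1.0017396953315498
```

View pics/crop0.png

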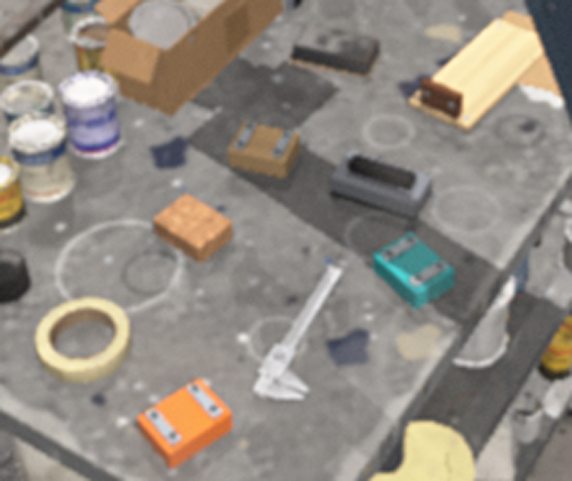

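View pics/w0.png

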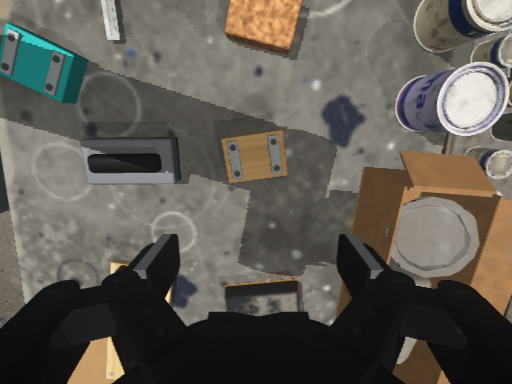

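The beech is the wood-coloured block with two clips at wrist (255,155). The orange (158,166) and turquoise (195,203) ones are look-alikes. Rubber is at wrist (262,297) and cork at (264,22). Next I'll move over the rest and rubber.

Call:
move_arm(increments=[[[-1,-0.015,-0.035,0.01,0],[-1,-0.015,-0.035,0.01,0],[-1,-0.015,-0.035,0.01,0],[-1,-0.015,-0.035,0.01,0],[-1,-0.015,-0.035,0.01,0],[-1,-0.015,-0.035,0.01,0],[-1,-0.01,-0.04,0.02,0],[-1,0,0,0,0]]])

```text
t: 1.75
tcp_pos: [0.5253, -0.256, 0.3143]
tool_rot: [0.709, 0.705, -0.0, 0.004]
force: [1.3, -0.4, 0.6]
finger_gap: 0.996
gripper_force: 0.0
```

```bash
python3 - <<'E'
from h import *
s=snap("w1"); print(manip.sense()["tcp_pos"])
for n in ("rest","rubber_c"): print(n,manip.mark_of(n,"wrist"), proj(s,manip.mark_of(n,"wrist")[0]["xyz"]) )
import pickle; pickle.dump(s,open("w1.pkl","wb"))
E
```

```text
[ 0.5251026  -0.25297716  0.31281552]
rest [{'xyz': [0.423, -0.2695, -0.0004], 'confidence': 0.63}] [[197.58924562 164.48132652]]
rubber_c [{'xyz': [0.6331, -0.2187, 0.0159], 'confidence': 0.93}] [[322.68893298 134.65406391]]
```

View pics/w1.png

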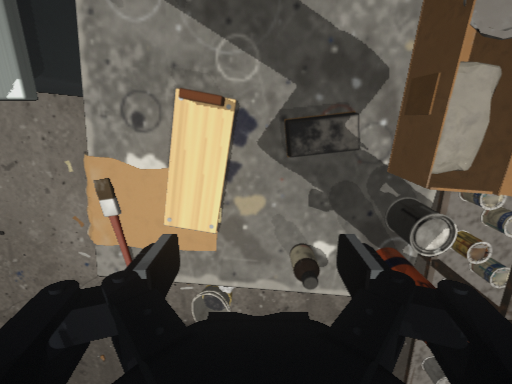

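```bash
cat >> h.py <<'E'
def seg(s,lo,hi,z,roi,k=3):
    hsv=cv2.cvtColor(s["img"],cv2.COLOR_RGB2HSV); m=cv2.inRange(hsv,np.array(lo),np.array(hi))
    u0,v0,u1,v1=roi; mm=np.zeros_like(m); mm[v0:v1,u0:u1]=m[v0:v1,u0:u1]
    mm=cv2.morphologyEx(mm,cv2.MORPH_OPEN,np.ones((k,k)));mm=cv2.morphologyEx(mm,cv2.MORPH_CLOSE,np.ones((9,9)))
    c=max(cv2.findContours(mm,cv2.RETR_EXTERNAL,cv2.CHAIN_APPROX_NONE)[0],key=cv2.contourArea)
    p=back(s,c[:,0,:],z); (x,y),(a,b),t=cv2.minAreaRect((p*1000).astype(np.float32))
    if a<b: t-=90   # t: heading of long side
    t=(t+90)%180-90
    return [round(x),round(y),round(max(a,b)),round(min(a,b)),round(t,1)],mm
E
python3 - <<'E'
from h import *
s=snap("w1b"); print(manip.sense()["tcp_pos"])
hsv=cv2.cvtColor(s["img"],cv2.COLOR_RGB2HSV)
print(hsv[160,200],hsv[200,190],hsv[190,150],hsv[135,320],hsv[150,345],hsv[118,320],hsv[180,270])
r,m=seg(s,(18,60,120),(35,255,255),.012,(140,80,260,240)); print("rest",r)
r2,m2=seg(s,(0,0,0),(180,255,75),.03,(270,90,370,165)); print("rubber",r2)
o=s["img"][:,:,::-1].copy(); o[cv2.morphologyEx(m|m2,cv2.MORPH_GRADIENT,np.ones((2,2)))>0]=(0,0,255)
cv2.imwrite("pics/seg1.png",cv2.resize(o[70:250,130:390],None,fx=3,fy=3))
E
```

```text
[ 0.52488617 -0.24836577  0.3105325 ]
[ 21  95 232] [ 22  91 232] [ 16 119 184] [19 30 69] [19 28 74] [18 22 58] [ 19  25 113]
rest [427, -271, 235, 101, 79.5]
rubber [624, -197, 159, 111, 0.1]
```

View pics/seg1.png

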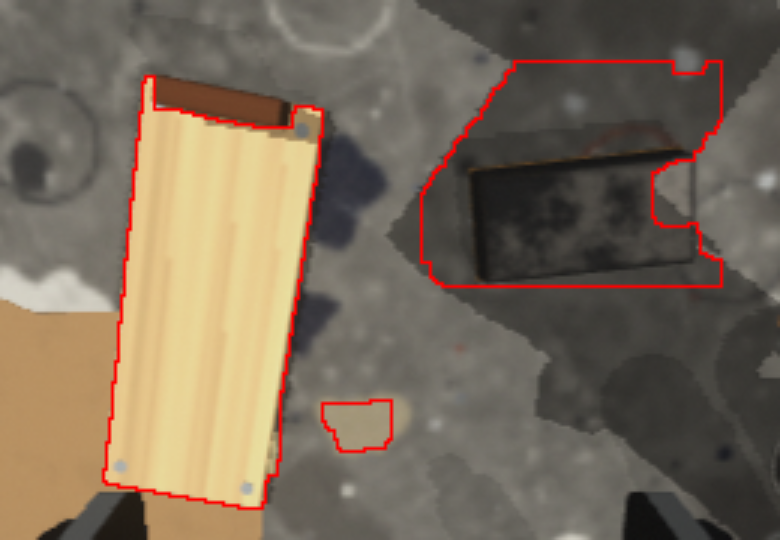

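The crop shows the rest outlined with its stop at crop (220,100). Rubber's top face lies roughly at crop (484,170), (690,152), (694,260) and (490,282). I'll backproject those corners.

```bash
python3 - <<'E'
from h import *
s=snap("w1c"); print(manip.sense()["tcp_pos"])
f=lambda L:[(130+u/3,70+v/3) for u,v in L]
P=back(s,f([(145,76),(322,108),(264,508),(106,482)]),.012); print("rest",P.round(4).tolist(),P.mean(0))
for a,b in((3,0),(2,1),(0,1),(3,2)): d=P[b]-P[a]; print(np.linalg.norm(d),np.degrees(np.arctan2(d[1],d[0])))
P=back(s,f([(484,170),(690,152),(694,260),(490,282)]),.03); print("rub",P.round(4).tolist(),P.mean(0))
for a,b in((0,1),(3,2),(3,0),(2,1)): d=P[b]-P[a]; print(np.linalg.norm(d),np.degrees(np.arctan2(d[1],d[0])))
E
```

```text
[ 0.52499026 -0.24840367  0.31061294]
rest [[0.4005, -0.1483], [0.4925, -0.1639], [0.4531, -0.3946], [0.3591, -0.3778]] [ 0.42627878 -0.27114067]
0.23323941291623665 79.77802104466808
0.23397055940582506 80.32267613015958
0.09332741622570262 -9.6600284237819
0.09554722232824793 -10.105192334105718
rub [[0.5768, -0.1948], [0.6819, -0.1856], [0.69, -0.241], [0.5821, -0.2531]] [ 0.63268437 -0.2186247 ]
0.10558451386163363 5.0192725196118095
0.10853838626294285 6.394921554780631
0.05849883302133142 95.24244901488025
0.0559813947435131 98.24539810459356
```

Call:
move_arm(increments=[[[-1,0.0135,0.0037,-0.02,8],[-1,0.0135,0.0037,-0.02,8],[-1,0.0135,0.0037,-0.02,8],[-1,0.0135,0.0037,-0.02,8],[-1,0.0135,0.0037,-0.02,8],[-1,0.0135,0.0037,-0.02,8],[-1,0.0135,0.0037,-0.02,8],[-1,0.0135,0.0037,-0.02,8]]], newtons=50)

```text
t: 2.9
tcp_pos: [0.6336, -0.2187, 0.1499]
tool_rot: [0.221, 0.975, 0.0, -0.001]
force: [-0.4, -0.3, -0.6]
finger_gap: 1.001
gripper_force: 0.0
```

Call:
move_arm(increments=[[[-1,0,0,0,8],[-1,0,0,0,8],[-1,0,0,0,8],[-1,0,0,0,8],[-1,0,0,0,0],[-1,0,0,0,0],[-1,0,0,0,0]]])

```text
t: 3.6
tcp_pos: [0.633, -0.2198, 0.1512]
tool_rot: [-0.052, 0.999, 0.0, -0.0]
force: [-0.3, 0.3, -0.3]
finger_gap: 1.0
gripper_force: 0.0
```

```bash
cat >> h.py <<'E'
def pose():
    st=manip.sense(); M=R.from_quat(st["tool_rot"]).as_matrix()
    return "tcp",np.round(st["tcp_pos"],4).tolist(),"close_dir",round(float(np.degrees(np.arctan2(M[1,1],M[0,1]))),1),"tilt",round(float(np.degrees(np.arccos(-M[2,2]))),1),"gap",round(st["finger_gap"],3),"t",round(st["t"],2)
E
python3 - <<'E'
from h import *
s=snap("w2"); print(*pose()); print(manip.mark_of("rubber_c","wrist"))
E
```

```text
tcp [0.633, -0.22, 0.1512] close_dir 95.9 tilt 0.0 gap 1.0 t 3.65
[{'xyz': [0.6309, -0.2173, 0.0166], 'confidence': 0.76}]
```

View pics/w2.png

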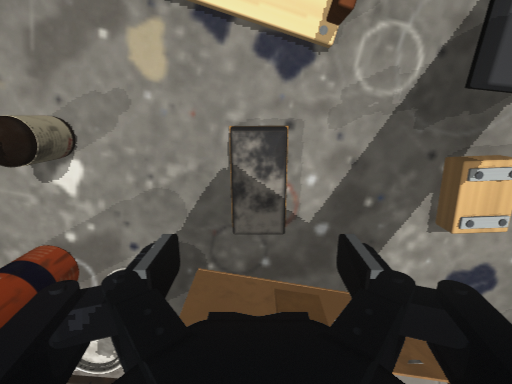

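Rubber is square to the tool, at corners (231,127), (287,127), (285,234) and (233,234). The pads are centred on it at about column 258.

```bash
python3 - <<'E'
from h import *
s=snap("w2b")
P=back(s,[(231,127),(287,127),(285,234),(233,234)],.03); print(P.round(4).tolist(),P.mean(0))
for a,b in((0,3),(1,2)): d=P[b]-P[a]; print(np.linalg.norm(d),np.degrees(np.arctan2(d[1],d[0])))
E
```

```text
[[0.5775, -0.2527], [0.5719, -0.1991], [0.6833, -0.1862], [0.6892, -0.2419]] [ 0.63046732 -0.21998197]
0.11217743054681371 5.520366938726718
0.11217453349132255 6.605040785042479
```

Call:
move_arm(increments=[[[-1,0,0.001,-0.03,0],[-1,0,0,-0.03,0],[-1,0,0,-0.03,0],[-1,0,0,-0.03,0],[-1,0,0,-0.015,0],[-1,0,0,0,0]]])

```text
t: 4.35
tcp_pos: [0.6313, -0.2186, 0.0138]
tool_rot: [-0.052, 0.999, 0.001, -0.002]
force: [0.2, -1.0, -1.0]
finger_gap: 1.002
gripper_force: 0.0
```

Call:
move_arm(increments=[[[1,0,0,0,0],[1,0,0,0,0],[1,0,0,0,0],[1,0,0,0,0],[1,0,0,0,0],[1,0,0,0,0]]], newtons=50)

```text
t: 4.95
tcp_pos: [0.6345, -0.22, 0.0189]
tool_rot: [-0.052, 0.999, -0.001, 0.002]
force: [-0.0, -0.1, 6.2]
finger_gap: 0.632
gripper_force: 52.5
```

Call:
move_arm(increments=[[[1,0,0,0.035,0],[1,0,0,0.035,0],[1,0,0,0.03,0],[1,-0.016,-0.001,0,-8],[1,-0.016,-0.001,0,-8],[1,-0.016,-0.001,0,-8],[1,-0.016,-0.001,0,-8],[1,-0.016,-0.001,0,-8]]])

```text
t: 5.75
tcp_pos: [0.5524, -0.2244, 0.1169]
tool_rot: [0.295, 0.955, -0.0, 0.0]
force: [-0.1, -0.8, -2.0]
finger_gap: 0.627
gripper_force: 53.2
```

Call:
move_arm(increments=[[[1,-0.016,-0.001,0,-8],[1,-0.016,-0.001,0,-8],[1,-0.016,-0.001,0,-8],[1,-0.016,-0.001,0,-8],[1,-0.016,-0.001,0,-8],[1,-0.016,-0.001,0,-8],[1,-0.016,-0.001,0,-8],[1,-0.01,0.0,0,-8]]])

```text
t: 6.55
tcp_pos: [0.4299, -0.2314, 0.1169]
tool_rot: [0.757, 0.654, -0.0, 0.0]
force: [0.1, -0.2, -2.0]
finger_gap: 0.628
gripper_force: 53.2
```

Call:
move_arm(increments=[[[1,0,0,0,-2],[1,0,0,0,0],[1,0,0,0,0],[1,0,0,0,0]]])

```text
t: 6.95
tcp_pos: [0.4313, -0.2315, 0.1166]
tool_rot: [0.766, 0.643, 0.0, 0.0]
force: [0.2, 0.2, -1.8]
finger_gap: 0.626
gripper_force: 53.2
```

```bash
python3 - <<'E'
from h import *
s=snap("w3"); print(*pose())
E
```

```text
tcp [0.4313, -0.2315, 0.1165] close_dir -10.0 tilt 0.0 gap 0.625 t 7.0
```

View pics/w3.png

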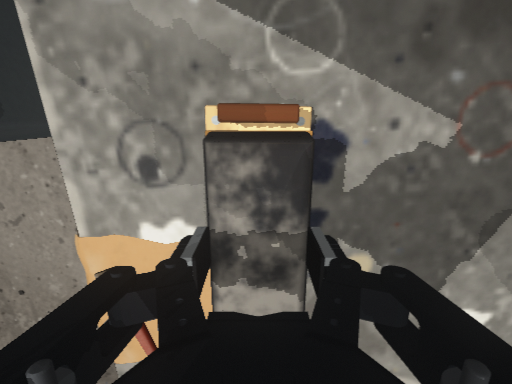

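The held rubber block is straight over the rest. The stop's top is at rows 104–122, columns 218–298, and the block is centred at column 258. I'll check the rest frame from here.

```bash
cat >> h.py <<'E'
C=np.array([.426,-.270]); YD=np.array([.1736,.9848]); XD=np.array([.9848,-.1736])
def loc(p): d=np.atleast_2d(p)-C; return np.round(np.c_[d@XD,d@YD]*1000,1).tolist()
E
python3 - <<'E'
from h import *
s=snap("w3b"); st=manip.sense()
print("stop inner",loc(back(s,[(218,121),(298,121)],.052)),"outer",loc(back(s,[(218,104),(298,104)],.052)))
print("board far corners",loc(back(s,[(205,107),(313,107)],.012)), "block front bottom/top",loc(back(s,[(206,134),(312,134)],.118)),"tcp",loc(st["tcp_pos"][:2]))
E
```

```text
stop inner [[-30.7, 103.8], [29.3, 103.9]] outer [[-30.3, 115.9], [28.8, 116.0]]
board far corners [[-47.5, 115.1], [47.9, 115.2]] block front bottom/top [[-27.7, 98.4], [27.1, 98.5]] tcp [[-1.5, 38.9]]
```

Call:
move_arm(increments=[[[1,0.001,0,-0.03,0],[1,0,0,-0.03,0],[1,0,0,-0.015,0],[1,0,0,-0.008,0],[1,0,0,-0.003,0],[1,0,0,0,0],[1,0,0,0,0]]])

```text
t: 7.75
tcp_pos: [0.4325, -0.2317, 0.0309]
tool_rot: [0.766, 0.643, 0.0, 0.001]
force: [-0.5, 0.8, 0.8]
finger_gap: 0.628
gripper_force: 53.5
```

Call:
move_arm(increments=[[[0.2,0,0,-0.001,0],[0,0,0,0,0],[-1,0,0,0,0],[-1,0,0,0,0],[-1,0,0,0,0],[-1,0,0,0,0],[-1,0,0,0.04,0],[-1,0,0,0.05,0]]])

```text
t: 8.55
tcp_pos: [0.4305, -0.2302, 0.1178]
tool_rot: [0.766, 0.643, -0.001, -0.004]
force: [1.2, -1.4, 0.7]
finger_gap: 0.997
gripper_force: 0.0
```

Call:
move_arm(increments=[[[-1,0,0.0,0.05,0],[-1,0,0.0,0.05,0],[-1,0,0,0,0],[-1,0,0,0,0]]])

```text
t: 8.95
tcp_pos: [0.4324, -0.2317, 0.2205]
tool_rot: [0.766, 0.643, 0.0, 0.002]
force: [-0.0, -0.4, -1.1]
finger_gap: 1.005
gripper_force: 0.0
```

```bash
python3 - <<'E'
from h import *
s=snap("w4"); print(*pose());print(loc(manip.mark_of("rubber_c","wrist")[0]["xyz"][:2]))
E
```

```text
tcp [0.4315, -0.2309, 0.219] close_dir -10.0 tilt 0.0 gap 0.995 t 9.0
[[-1.9, 42.0]]
```

View pics/w4.png

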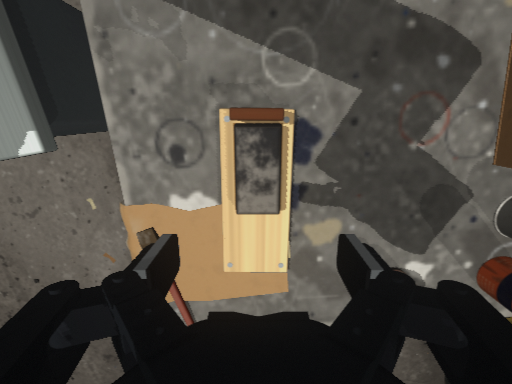

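Rubber is in place just clear of the stop, at columns 235–282 and rows 123–214. On to the cork.

Call:
move_arm(increments=[[[-1,0.018,0.0375,0,8],[-1,0.018,0.0375,0,8],[-1,0.018,0.0375,0,8],[-1,0.018,0.0375,0,8],[-1,0.018,0.0375,0,8],[-1,0.018,0.0375,0,8],[-1,0.018,0.0375,0,8],[-1,0.018,0.0375,0,8]]])

```text
t: 9.85
tcp_pos: [0.5751, 0.0703, 0.2164]
tool_rot: [0.306, 0.952, -0.001, -0.003]
force: [0.9, 0.3, -0.5]
finger_gap: 1.002
gripper_force: 0.0
```

Call:
move_arm(increments=[[[-1,0.018,0.0375,0,8],[-1,0.018,0.0375,0,8],[-1,0.018,0.0375,0,8],[-1,0,0,0,2],[-1,0,0,0,0],[-1,0,0,0,0],[-1,0,0,0,0]]])

```text
t: 10.55
tcp_pos: [0.6292, 0.1802, 0.2181]
tool_rot: [0.088, 0.996, -0.0, -0.001]
force: [-0.2, 0.3, 0.3]
finger_gap: 1.0
gripper_force: 0.0
```

```bash
python3 - <<'E'
from h import *
s=snap("w5"); print(*pose());m=manip.mark_of("cork_c","wrist");print(m)
u=proj(s,m[0]["xyz"])[0].astype(int);print(u)
hsv=cv2.cvtColor(s["img"],cv2.COLOR_RGB2HSV);print(hsv[u[1]-8:u[1]+9:8,u[0]-8:u[0]+9:8].tolist())
r,mm=seg(s,(5,110,90),(20,255,255),.03,(max(u[0]-80,0),max(u[1]-80,0),u[0]+80,u[1]+80));print(r)
o=s["img"][:,:,::-1].copy(); o[cv2.morphologyEx(mm,cv2.MORPH_GRADIENT,np.ones((2,2)))>0]=(255,0,0)
cv2.imwrite("pics/w5s.png",o)
E
```

```text
tcp [0.6294, 0.1801, 0.2186] close_dir 79.9 tilt 0.1 gap 0.997 t 10.6
[{'xyz': [0.6313, 0.1829, 0.0155], 'confidence': 0.91}]
[260 171]
[[[14, 140, 166], [14, 143, 186], [14, 141, 175]], [[15, 135, 227], [14, 138, 179], [14, 137, 208]], [[15, 137, 218], [14, 137, 208], [14, 137, 220]]]
[630, 182, 81, 59, -13.6]
```

View pics/w5s.png

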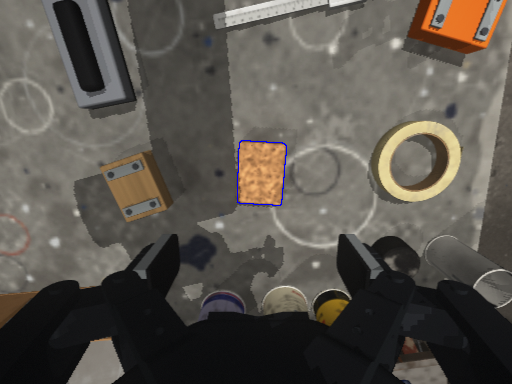

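Cork is outlined cleanly at (262,173), measuring 81×59 mm.

Call:
move_arm(increments=[[[-1,0.001,0.002,-0.04,-3.6],[-1,0,0,-0.04,0],[-1,0,0,-0.04,0],[-1,0,0,-0.04,0],[-1,0,0,-0.03,0],[-1,0,0,-0.013,0],[-1,0,0,0,0],[-1,0,0,0,0]]])

```text
t: 11.45
tcp_pos: [0.6321, 0.183, 0.0176]
tool_rot: [0.119, 0.993, 0.0, 0.001]
force: [-0.1, 0.7, 0.2]
finger_gap: 0.999
gripper_force: 0.0
```

Call:
move_arm(increments=[[[1,0,0,0,0],[1,0,0,0,0],[1,0,0,0,0],[1,0,0,0,0],[1,0,0,0,0],[1,0,0,0,0]]], newtons=40)

```text
t: 12.05
tcp_pos: [0.6325, 0.1833, 0.0188]
tool_rot: [0.118, 0.993, 0.0, 0.002]
force: [-0.7, -0.0, 6.2]
finger_gap: 0.69
gripper_force: 43.6
```

```bash
python3 - <<'E'
from h import *
print(*pose())
E
```

```text
tcp [0.6325, 0.1833, 0.0188] close_dir 76.4 tilt 0.2 gap 0.69 t 12.05
```

Call:
move_arm(increments=[[[1,0,0,0.03,0],[1,0,0,0.04,0],[1,0,0,0.04,0],[1,-0.01,-0.02,0.01,-3],[1,-0.0156,-0.037,0,-7],[1,-0.0156,-0.037,0,-7],[1,-0.0156,-0.037,0,-7],[1,-0.0156,-0.037,0,-7]]])

```text
t: 12.85
tcp_pos: [0.558, 0.0141, 0.1372]
tool_rot: [0.381, 0.924, 0.0, 0.001]
force: [0.6, -0.9, -1.2]
finger_gap: 0.682
gripper_force: 43.9
```

Call:
move_arm(increments=[[[1,-0.0156,-0.037,0,-7],[1,-0.0156,-0.037,0,-7],[1,-0.0156,-0.037,0,-7],[1,-0.0156,-0.037,0,-7],[1,-0.0156,-0.037,0,-7],[1,-0.0156,-0.037,0,-7],[1,-0.0156,-0.037,0,-7],[1,-0.0156,-0.037,0,-6.4]]])

```text
t: 13.65
tcp_pos: [0.4331, -0.2824, 0.1371]
tool_rot: [0.768, 0.641, 0.0, 0.001]
force: [0.1, -0.4, -0.7]
finger_gap: 0.685
gripper_force: 43.9
```

Call:
move_arm(increments=[[[1,-0.0156,-0.037,0,0],[1,-0.005,-0.017,0,0],[1,0,0,0,0],[1,0,0,0,0],[1,0,0,0,0],[1,0,0,0,0]]])

```text
t: 14.25
tcp_pos: [0.4136, -0.3331, 0.1363]
tool_rot: [0.765, 0.644, 0.0, -0.0]
force: [0.8, 0.4, -0.7]
finger_gap: 0.684
gripper_force: 43.9
```

```bash
python3 - <<'E'
from h import *
s=snap("w6"); print(*pose()); print(loc(manip.sense()["tcp_pos"][:2]))
E
```

```text
tcp [0.4136, -0.3333, 0.1363] close_dir -9.9 tilt 0.0 gap 0.683 t 14.3
[[-1.2, -64.5]]
```

View pics/w6.png

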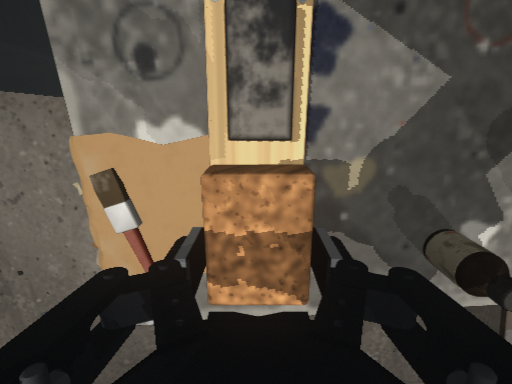

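Cork is held square behind the rubber. Rubber's rear top edge is at row 139, columns 229–293, and cork's front bottom edge is at row 166.

```bash
python3 - <<'E'
from h import *
s=snap("w6b")
print("rubber rear",loc(back(s,[(229,139),(293,139)],.042)),"cork front",loc(back(s,[(203,174),(315,174)],.147)),loc(back(s,[(205,166),(312,166)],.118)))
E
```

```text
rubber rear [[-25.9, -15.2], [30.1, -15.1]] cork front [[-28.3, -24.2], [28.1, -24.0]] [[-32.9, -25.4], [32.3, -25.2]]
```

Call:
move_arm(increments=[[[1,0.002,0.002,-0.035,0],[1,0,0,-0.035,0],[1,0,0,-0.02,0],[1,0,0,-0.01,0],[1,0,0,-0.005,0],[1,0,0,0,0],[1,0,0,0,0]]])

```text
t: 15.05
tcp_pos: [0.4159, -0.3334, 0.0322]
tool_rot: [0.766, 0.643, -0.0, 0.001]
force: [-0.3, -0.4, -1.6]
finger_gap: 0.685
gripper_force: 43.9
```

```bash
python3 - <<'E'
from h import *
print(*pose(),manip.sense()["force"].round(1))
E
```

```text
tcp [0.4159, -0.3334, 0.0322] close_dir -10.0 tilt 0.1 gap 0.685 t 15.05 [-0.3 -0.4 -1.6]
```

Call:
move_arm(increments=[[[1,0,0.001,-0.002,0],[1,0,0,0,0],[0.2,0,0,0,0],[-1,0,0,0,0],[-1,0,0,0,0],[-1,0,0,0,0],[-1,0,0,0,0],[-1,0,0,0.03,0]]])

```text
t: 15.85
tcp_pos: [0.4134, -0.3298, 0.0566]
tool_rot: [0.766, 0.643, 0.0, -0.004]
force: [0.2, 0.7, -0.2]
finger_gap: 1.002
gripper_force: 0.0
```

Call:
move_arm(increments=[[[-1,0,0.0,0.05,0],[-1,0,0.0,0.05,0],[-1,0,0.0,0.05,0],[-1,0,0,0,0],[-1,0,0,0,0],[-1,0,0,0,0]]])

```text
t: 16.45
tcp_pos: [0.4144, -0.3309, 0.2081]
tool_rot: [0.766, 0.643, 0.0, -0.002]
force: [-0.4, -0.3, -0.3]
finger_gap: 1.0
gripper_force: 0.0
```

```bash
python3 - <<'E'
from h import *
s=snap("w7"); print(*pose())
for n in("cork_c","rubber_c"): 
  m=manip.mark_of(n,"wrist"); print(n,[(loc(d["xyz"][:2]),d["xyz"][2]) for d in m])
print(seg(s,(5,125,90),(17,255,255),.042,(200,120,320,280))[0])
E
```

```text
tcp [0.4142, -0.3308, 0.2075] close_dir -10.0 tilt 0.2 gap 1.0 t 16.5
cork_c [([[1.7, -62.5]], 0.0281)]
rubber_c []
[417, -331, 79, 59, 80.1]
```

View pics/w7.png

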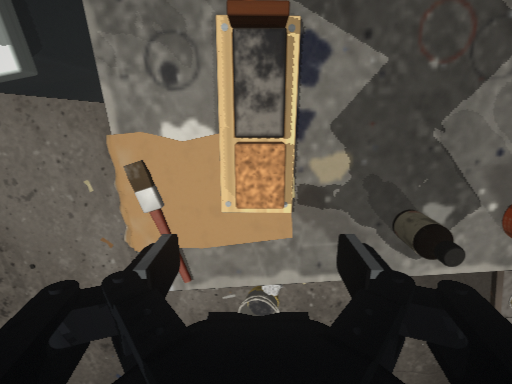

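Both lower blocks lie straight, with a small gap at row 139. Next, the beech.

Call:
move_arm(increments=[[[-1,0.016,0.027,0,8.3],[-1,0.016,0.027,0,8.3],[-1,0.016,0.027,0,8.3],[-1,0.016,0.027,0,8.3],[-1,0.016,0.027,0,8.3],[-1,0.016,0.027,0,8.3],[-1,0.016,0.027,0,8.3],[-1,0.016,0.027,0,8.3]]])

```text
t: 17.4
tcp_pos: [0.5431, -0.1144, 0.2078]
tool_rot: [0.286, 0.958, 0.0, -0.001]
force: [0.5, -0.5, 0.6]
finger_gap: 1.002
gripper_force: 0.0
```

Call:
move_arm(increments=[[[-1,0.016,0.027,0,8.3],[-1,0.016,0.027,0,8.3],[-1,0.016,0.027,0,8.3],[-1,0.016,0.027,0,8.3],[-1,0.014,0.027,0,8.4],[-1,0,0,0,0],[-1,0,0,0,0],[-1,0,0,0,0]]])

```text
t: 18.2
tcp_pos: [0.6203, 0.0185, 0.2083]
tool_rot: [-0.069, 0.998, 0.0, -0.001]
force: [0.2, 0.0, -0.4]
finger_gap: 0.998
gripper_force: 0.0
```

```bash
python3 - <<'E'
from h import *
s=snap("w8"); print(*pose());m=manip.mark_of("beech_c","wrist");print(m)
u=proj(s,m[0]["xyz"])[0].astype(int);print(u)
hsv=cv2.cvtColor(s["img"],cv2.COLOR_RGB2HSV);print(hsv[u[1]-8:u[1]+9:8,u[0]-8:u[0]+9:8].tolist())
r,mm=seg(s,(10,70,90),(25,255,255),.03,(max(u[0]-80,0),max(u[1]-80,0),u[0]+80,u[1]+80));print(r)
o=s["img"][:,:,::-1].copy(); o[cv2.morphologyEx(mm,cv2.MORPH_GRADIENT,np.ones((2,2)))>0]=(255,0,0)
cv2.imwrite("pics/w8s.png",o)
E
```

```text
tcp [0.6204, 0.0182, 0.2086] close_dir 97.9 tilt 0.1 gap 0.993 t 18.25
[{'xyz': [0.6228, 0.017, 0.0145], 'confidence': 0.95}]
[257 173]
[[[17, 126, 142], [17, 127, 133], [16, 128, 132]], [[17, 127, 141], [17, 127, 131], [17, 126, 130]], [[17, 128, 139], [17, 127, 131], [17, 126, 128]]]
[621, 17, 78, 60, 8.2]
```

View pics/w8s.png

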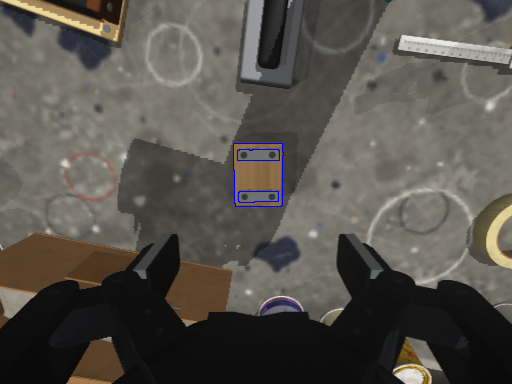

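The outlined block is the pale beech with two clips, at (258,175), square with the fingers. Descending.

Call:
move_arm(increments=[[[-1,0.001,-0.001,-0.04,0],[-1,0,0,-0.04,0],[-1,0,0,-0.04,0],[-1,0,0,-0.04,0],[-1,0,0,-0.022,0],[-1,0,0,-0.008,0],[-1,0,0,0,0],[-1,0,0,0,0]]])

```text
t: 19.1
tcp_pos: [0.6232, 0.0176, 0.0206]
tool_rot: [-0.069, 0.998, -0.0, 0.001]
force: [0.7, -0.2, -0.6]
finger_gap: 0.999
gripper_force: 0.0
```

Call:
move_arm(increments=[[[1,0,0,0,0],[1,0,0,0,0],[1,0,0,0,0],[1,0,0,0,0],[1,0,0,0,0],[1,0,0,0,0]]], newtons=45)

```text
t: 19.7
tcp_pos: [0.6233, 0.018, 0.0215]
tool_rot: [-0.07, 0.998, -0.0, 0.002]
force: [-0.9, -1.0, 5.5]
finger_gap: 0.678
gripper_force: 47.3
```

```bash
python3 - <<'E'
from h import *
print(*pose())
E
```

```text
tcp [0.6233, 0.018, 0.0215] close_dir 98.0 tilt 0.2 gap 0.678 t 19.7
```

Call:
move_arm(increments=[[[1,0,0,0.04,0],[1,0,0,0.045,0],[1,0,0,0.045,0],[1,-0.0143,-0.0178,0,-8.3],[1,-0.0143,-0.0178,0,-8.3],[1,-0.0143,-0.0178,0,-8.3],[1,-0.0143,-0.0178,0,-8.3],[1,-0.0143,-0.0178,0,-8.3]]])

```text
t: 20.5
tcp_pos: [0.5501, -0.0714, 0.1502]
tool_rot: [0.291, 0.957, -0.0, 0.001]
force: [0.0, -0.7, -1.4]
finger_gap: 0.677
gripper_force: 49.2
```

Call:
move_arm(increments=[[[1,-0.0143,-0.0178,0,-8.3],[1,-0.0143,-0.0178,0,-8.3],[1,-0.0143,-0.0178,0,-8.3],[1,-0.0143,-0.0178,0,-8.3],[1,-0.0143,-0.0178,0,-8.3],[1,-0.0143,-0.0178,0,-8.3],[1,-0.0143,-0.0178,0,-8.3],[1,-0.0143,-0.0178,0,-8.4]]])

```text
t: 21.3
tcp_pos: [0.4358, -0.2139, 0.1501]
tool_rot: [0.768, 0.641, 0.0, 0.001]
force: [-0.4, -0.3, -1.0]
finger_gap: 0.679
gripper_force: 49.2
```

Call:
move_arm(increments=[[[1,0,0,0,0],[1,0,0,0,0],[1,0,0,0,0]]])

```text
t: 21.6
tcp_pos: [0.4367, -0.2128, 0.1497]
tool_rot: [0.765, 0.643, 0.0, 0.0]
force: [-0.3, -1.5, -1.0]
finger_gap: 0.681
gripper_force: 49.2
```

```bash
python3 - <<'E'
from h import *
s=snap("w9"); print(*pose()); print(loc(manip.sense()["tcp_pos"][:2]))
E
```

```text
tcp [0.4368, -0.2126, 0.1496] close_dir -9.9 tilt 0.0 gap 0.678 t 21.65
[[0.7, 58.4]]
```

View pics/w9.png

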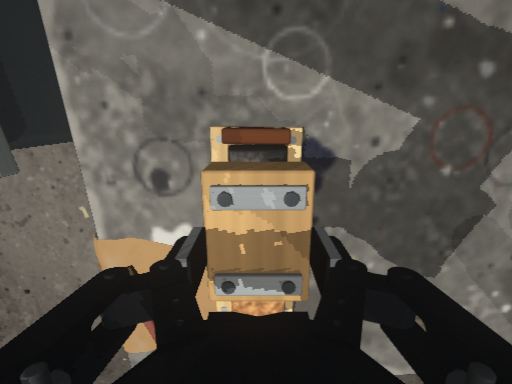

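Beech is square over the rubber, its front bottom edge at row 163 and top edge at row 171. That uses up the picture allowance, so from here on I work by numbers.

```bash
python3 - <<'E'
from h import *
s=snap("w9b")
print(loc(back(s,[(204,171),(313,171)],.159)),loc(back(s,[(205,163),(312,163)],.129)),"stop inner",loc(back(s,[(222,143),(290,143)],.052)))
E
```

```text
[[-26.1, 100.0], [29.1, 100.2]] [[-31.3, 99.0], [34.6, 99.2]] stop inner [[-30.6, 103.8], [29.9, 104.0]]
```

Call:
move_arm(increments=[[[1,-0.001,-0.001,-0.03,0],[1,0,0,-0.03,0],[1,0,0,-0.015,0],[1,0,0,-0.008,0],[1,0,0,-0.003,0],[1,0,0,0,0],[1,0,0,0,0]]])

```text
t: 22.4
tcp_pos: [0.436, -0.2145, 0.0639]
tool_rot: [0.766, 0.643, 0.0, 0.001]
force: [-1.2, -0.3, -0.8]
finger_gap: 0.682
gripper_force: 49.2
```

```bash
python3 - <<'E'
from h import *
print(*pose(),manip.sense()["force"].round(1))
E
```

```text
tcp [0.436, -0.2145, 0.0639] close_dir -10.0 tilt 0.1 gap 0.682 t 22.4 [-1.2 -0.3 -0.8]
```

Call:
move_arm(increments=[[[1,0,0,-0.002,0],[1,0,0,0,0],[0.2,0,0,0,0],[-1,0,0,0,0],[-1,0,0,0,0],[-1,0,0,0,0],[-1,0,0,0,0],[-1,0,0,0.03,0]]])

```text
t: 23.2
tcp_pos: [0.4333, -0.2129, 0.0888]
tool_rot: [0.766, 0.643, -0.001, -0.004]
force: [-0.5, 0.1, 0.8]
finger_gap: 0.999
gripper_force: 0.0
```

Call:
move_arm(increments=[[[-1,0,0.0,0.05,0],[-1,0,0.0,0.05,0],[-1,0,0.0,0.03,0],[-1,0,0,0,0],[-1,0,0,0,0],[-1,0,0,0,0]]])

```text
t: 23.8
tcp_pos: [0.4343, -0.2135, 0.2199]
tool_rot: [0.766, 0.643, -0.0, -0.002]
force: [-0.4, 0.1, -0.6]
finger_gap: 1.001
gripper_force: 0.0
```

```bash
python3 - <<'E'
from h import *
s=snap("w10"); print(*pose())
for n in("beech_c","cork_c","rubber_c"): 
  print(n,[(loc(d["xyz"][:2]),d["xyz"][2],d["confidence"]) for d in manip.mark_of(n,"wrist")])
s0=snap("s10","scene")
print([(d["xyz"],d["confidence"]) for d in manip.mark_of("ribbed_c","scene")])
E
```

```text
tcp [0.4342, -0.2135, 0.2196] close_dir -10.0 tilt 0.2 gap 1.003 t 23.85
beech_c [([[-0.6, 59.5]], 0.0584, 0.92)]
cork_c [([[0.4, -62.0]], 0.0254, 0.92)]
rubber_c []
[([0.4577, 0.011, 0.0114], 0.83)]
```

Call:
move_arm(increments=[[[-1,0.0018,0.0173,0,7.9],[-1,0.0018,0.0173,0,7.9],[-1,0.0018,0.0173,0,7.9],[-1,0.0018,0.0173,0,7.9],[-1,0.0018,0.0173,0,7.9],[-1,0.0018,0.0173,0,7.9],[-1,0.0018,0.0173,0,7.9],[-1,0.0018,0.0173,0,7.9]]])

```text
t: 24.9
tcp_pos: [0.4496, -0.0751, 0.221]
tool_rot: [0.313, 0.95, 0.0, -0.0]
force: [0.0, 0.7, 0.5]
finger_gap: 0.997
gripper_force: 0.0
```

Call:
move_arm(increments=[[[-1,0.0018,0.0173,0,7.9],[-1,0.0018,0.0173,0,7.9],[-1,0.0018,0.0173,0,7.9],[-1,0.0018,0.0173,0,7.9],[-1,0.0018,0.0173,0,8.2],[-1,0,0,0,0],[-1,0,0,0,0],[-1,0,0,0,0]]])

```text
t: 25.7
tcp_pos: [0.4587, 0.0101, 0.2212]
tool_rot: [-0.025, 1.0, -0.0, -0.0]
force: [-0.4, -0.3, -0.7]
finger_gap: 0.998
gripper_force: 0.0
```

```bash
python3 - <<'E'
from h import *
s=snap("w11"); print(*pose());m=manip.mark_of("ribbed_c","wrist");print(m)
u=proj(s,m[0]["xyz"])[0].astype(int);print(u)
hsv=cv2.cvtColor(s["img"],cv2.COLOR_RGB2HSV)
print("row",u[1],hsv[u[1],u[0]-60:u[0]+61:5].tolist())
print("col",hsv[u[1]-90:u[1]+91:8,u[0]-18].tolist())
roi=(u[0]-80,max(u[1]-110,0),u[0]+80,u[1]+90)
for v in (40,50,60):
    try: print("rib",v,seg(s,(0,0,0),(180,255,v),.046,(u[0]-30,max(u[1]-80,0),u[0]+30,u[1]+70))[0])
    except Exception as e: print(e)
for lo,hi in (((105,15,40),(140,255,255)),((100,10,40),(150,255,255))):
    try: print("body",seg(s,lo,hi,.03,roi)[0])
    except Exception as e: print(e)
E
```

```text
tcp [0.4587, 0.01, 0.2212] close_dir 92.9 tilt 0.0 gap 0.996 t 25.75
[{'xyz': [0.4535, 0.0092, 0.0179], 'confidence': 0.94}]
[257 166]
row 166 [[22, 22, 128], [22, 23, 120], [22, 22, 126], [20, 24, 126], [21, 23, 110], [18, 29, 107], [18, 23, 112], [19, 24, 115], [105, 10, 101], [108, 9, 140], [110, 11, 140], [30, 11, 24], [0, 0, 25], [0, 0, 24], [0, 13, 19], [120, 7, 69], [105, 12, 83], [120, 8, 66], [30, 14, 74], [30, 10, 80], [21, 23, 76], [26, 23, 79], [17, 22, 81], [25, 20, 78], [21, 23, 77]]
col [[22, 22, 127], [18, 23, 134], [23, 24, 139], [25, 22, 127], [18, 19, 136], [25, 20, 137], [120, 6, 136], [108, 9, 139], [113, 7, 137], [108, 9, 140], [105, 7, 140], [114, 9, 141], [114, 9, 140], [115, 11, 139], [111, 13, 138], [100, 9, 84], [105, 6, 84], [21, 25, 72], [21, 25, 72], [17, 25, 70], [20, 21, 73], [21, 25, 70], [21, 23, 79]]
rib 40 [454, 11, 88, 23, 0.7]
rib 50 [454, 11, 88, 23, 0.4]
rib 60 [454, 11, 88, 25, 0.4]
body [396, 47, 11, 9, -87.1]
body [395, 48, 12, 11, -87.1]
```

Call:
move_arm(increments=[[[-1,-0.0045,0.001,-0.03,-2.5],[-1,0,0,-0.04,0],[-1,0,0,-0.04,0],[-1,0,0,-0.04,0],[-1,0,0,-0.035,0],[-1,0,0,-0.018,0],[-1,0,0,0,0],[-1,0,0,0,0]]])

```text
t: 26.6
tcp_pos: [0.4544, 0.0112, 0.0183]
tool_rot: [-0.004, 1.0, 0.0, -0.0]
force: [1.2, 0.7, 0.2]
finger_gap: 0.998
gripper_force: 0.0
```

Call:
move_arm(increments=[[[1,0,0,0,0],[1,0,0,0,0],[1,0,0,0,0],[1,0,0,0,0],[1,0,0,0,0],[1,0,0,0,0]]], newtons=50)

```text
t: 27.2
tcp_pos: [0.4551, 0.0114, 0.0201]
tool_rot: [-0.004, 1.0, -0.0, 0.002]
force: [0.2, -0.6, 6.4]
finger_gap: 0.681
gripper_force: 52.2
```

```bash
python3 - <<'E'
from h import *
print(*pose())
E
```

```text
tcp [0.4551, 0.0114, 0.0201] close_dir 90.5 tilt 0.2 gap 0.681 t 27.2
```

Call:
move_arm(increments=[[[1,0,0,0.04,0],[1,0,0,0.045,0],[1,0,0,0.045,0],[1,-0.0028,-0.025,0,-7.7],[1,-0.0028,-0.025,0,-7.7],[1,-0.0028,-0.025,0,-7.7],[1,-0.0028,-0.025,0,-7.7],[1,-0.0028,-0.025,0,-7.7]]])

```text
t: 28.0
tcp_pos: [0.4399, -0.1142, 0.1494]
tool_rot: [0.328, 0.945, -0.0, 0.001]
force: [0.1, -0.1, -1.1]
finger_gap: 0.684
gripper_force: 55.3
```

Call:
move_arm(increments=[[[1,-0.0028,-0.025,0,-7.7],[1,-0.0028,-0.025,0,-7.7],[1,-0.0028,-0.025,0,-7.7],[1,-0.0028,-0.025,0,-7.7],[1,-0.0028,-0.025,0,-7.7],[1,-0.0028,-0.025,0,-7.7],[1,-0.0028,-0.025,0,-7.7],[1,-0.0028,-0.025,0,-8.1]]])

```text
t: 28.8
tcp_pos: [0.4174, -0.3141, 0.1493]
tool_rot: [0.768, 0.641, 0.0, 0.001]
force: [-0.5, 0.0, -1.0]
finger_gap: 0.681
gripper_force: 55.3
```

Call:
move_arm(increments=[[[1,0,0,0,0],[1,0,0,0,0],[1,0,0,0,0],[1,0,0,0,0]]])

```text
t: 29.2
tcp_pos: [0.4176, -0.312, 0.1485]
tool_rot: [0.765, 0.643, 0.0, -0.0]
force: [-0.8, 0.6, -0.4]
finger_gap: 0.681
gripper_force: 55.3
```

```bash
python3 - <<'E'
from h import *
s=snap("w12"); print(*pose()); st=manip.sense();print(loc(st["tcp_pos"][:2]))
hsv=cv2.cvtColor(s["img"],cv2.COLOR_RGB2HSV)
for u in (225,240,280): print(u,[(v,hsv[v,u].tolist()) for v in range(60,240,5)])
zb=st["tcp_pos"][2]-.0195
for y in (-50,-44,-38): # expected rows of front top edge for block centre y
    p=C+YD*(y+59)/1000; print(y,proj(s,[*p,zb+.03])[0].round(0),proj(s,[*p,zb])[0].round(0))
print([(loc(d["xyz"][:2]),d["xyz"][2]) for d in manip.mark_of("ribbed_c","wrist")])
E
```

```text
tcp [0.4177, -0.3122, 0.1484] close_dir -9.9 tilt 0.0 gap 0.678 t 29.25
[[-0.8, -43.0]]
225 [(60, [18, 117, 221]), (65, [18, 118, 222]), (70, [18, 119, 222]), (75, [18, 119, 220]), (80, [18, 120, 221]), (85, [18, 119, 220]), (90, [18, 119, 220]), (95, [18, 118, 219]), (100, [18, 119, 216]), (105, [18, 118, 217]), (110, [18, 119, 216]), (115, [18, 120, 213]), (120, [18, 119, 212]), (125, [17, 124, 163]), (130, [19, 100, 222]), (135, [0, 8, 61]), (140, [120, 4, 127]), (145, [113, 7, 150]), (150, [105, 7, 150]), (155, [105, 7, 150]), (160, [113, 7, 150]), (165, [100, 5, 148]), (170, [113, 7, 149]), (175, [105, 7, 149]), (180, [120, 5, 148]), (185, [120, 5, 148]), (190, [100, 5, 147]), (195, [130, 5, 147]), (200, [110, 5, 147]), (205, [113, 7, 146]), (210, [105, 4, 144]), (215, [113, 7, 151]), (220, [105, 4, 142]), (225, [110, 10, 158]), (230, [113, 7, 142]), (235, [105, 7, 73])]
240 [(60, [19, 113, 233]), (65, [18, 112, 233]), (70, [17, 119, 218]), (75, [18, 120, 217]), (80, [18, 119, 217]), (85, [18, 119, 217]), (90, [18, 119, 216]), (95, [18, 120, 215]), (100, [70, 4, 186]), (105, [90
[... 729 characters left out ...]
, 117, 227]), (100, [78, 7, 196]), (105, [100, 14, 106]), (110, [114, 12, 103]), (115, [70, 4, 196]), (120, [18, 117, 227]), (125, [17, 123, 183]), (130, [15, 30, 120]), (135, [30, 4, 58]), (140, [120, 4, 125]), (145, [102, 9, 136]), (150, [113, 8, 135]), (155, [110, 11, 136]), (160, [114, 9, 135]), (165, [110, 11, 135]), (170, [120, 7, 73]), (175, [0, 24, 21]), (180, [0, 12, 22]), (185, [0, 0, 22]), (190, [120, 12, 22]), (195, [0, 0, 21]), (200, [150, 12, 21]), (205, [60, 13, 20]), (210, [0, 13, 20]), (215, [120, 12, 21]), (220, [120, 13, 19]), (225, [90, 16, 16]), (230, [0, 0, 17]), (235, [150, 16, 16])]
-50 [259. 151.] [259. 145.]
-44 [259. 139.] [259. 135.]
-38 [259. 126.] [259. 124.]
[]
```

Call:
move_arm(increments=[[[1,0.001,-0.001,-0.03,0],[1,0,0,-0.03,0],[1,0,0,-0.015,0],[1,0,0,-0.008,0],[1,0,0,-0.002,0],[1,0,0,0,0],[1,0,0,0,0]]])

```text
t: 30.0
tcp_pos: [0.4193, -0.3148, 0.0641]
tool_rot: [0.766, 0.643, 0.0, 0.001]
force: [0.3, 0.2, -1.5]
finger_gap: 0.68
gripper_force: 55.2
```

```bash
python3 - <<'E'
from h import *
print(*pose(),manip.sense()["force"].round(1),loc(manip.sense()["tcp_pos"][:2]))
E
```

```text
tcp [0.4193, -0.3148, 0.0641] close_dir -10.0 tilt 0.1 gap 0.68 t 30.0 [ 0.3  0.2 -1.5] [[1.2, -45.3]]
```

Call:
move_arm(increments=[[[1,-0.001,0.001,-0.0025,0],[1,0,0,0,0],[0.2,0,0,0,0],[-1,0,0,0,0],[-1,0,0,0,0],[-1,0,0,0,0],[-1,0,0,0,0],[-1,0,0,0.03,0]]])

```text
t: 30.8
tcp_pos: [0.4158, -0.3113, 0.0881]
tool_rot: [0.766, 0.643, -0.0, -0.004]
force: [-0.1, 0.3, 0.2]
finger_gap: 0.996
gripper_force: 0.0
```

Call:
move_arm(increments=[[[-1,0,0.0,0.05,0],[-1,0,0.0,0.05,0],[-1,0,0.0,0.03,0],[-1,0,0,0,0],[-1,0,0,0,0],[-1,0,0,0,0]]])

```text
t: 31.4
tcp_pos: [0.4169, -0.3124, 0.2193]
tool_rot: [0.766, 0.643, -0.0, -0.002]
force: [1.1, 0.9, 0.9]
finger_gap: 1.0
gripper_force: 0.0
```

```bash
python3 - <<'E'
from h import *
s=snap("w13"); print(*pose())
for c in("wrist","scene"):
  if c=="scene": snap("s13","scene")
  for n in("ribbed_c","beech_c","cork_c","rubber_c","bottle_brown","gauge","tape_roll"): 
    print(c,n,[(loc(d["xyz"][:2]) if n.endswith("_c") else d["xyz"],round(d["xyz"][2],3),round(d["confidence"],2)) for d in manip.mark_of(n,c)][:1])
u=proj(s,[*(C+YD*-.043),.088])[0].astype(int)
for v in(50,60): print("rib",seg(s,(0,0,0),(180,255,v),.088,(u[0]-35,max(u[1]-80,0),u[0]+35,u[1]+60))[0])
E
```

```text
tcp [0.4168, -0.3124, 0.219] close_dir -10.0 tilt 0.2 gap 1.002 t 31.45
wrist ribbed_c [([[-1.2, -44.7]], 0.059, 0.67)]
wrist beech_c [([[-1.3, 58.1]], 0.058, 0.61)]
wrist cork_c []
wrist rubber_c []
wrist bottle_brown [([0.6107, -0.4395, 0.0008], 0.001, 0.8)]
wrist gauge []
wrist tape_roll []
scene ribbed_c [([[0.7, -44.4]], 0.052, 0.71)]
scene beech_c [([[-129.2, 379.8]], 0.016, 0.79)]
scene cork_c [([[-0.0, -63.3]], 0.028, 0.63)]
scene rubber_c [([[1.4, 39.3]], 0.029, 0.51)]
scene bottle_brown [([0.6087, -0.4443, -0.0033], -0.003, 0.83)]
scene gauge [([0.426, 0.2576, -0.0017], -0.002, 0.5)]
scene tape_roll []
rib [420, -312, 86, 23, 79.6]
rib [420, -313, 87, 23, 79.6]
```

All four blocks check out in place, straight and at the right height. Handing in.

```bash
python3 -c "
from station import manip
print(manip.sign_off())"
```

```text
the job is handed in; nothing more can be done
None
```

I laid all four blocks on the rest in the brickwork order and handed the job in at about 31 s; the final check put every block within 3 mm of its place, the bottle and caliper showed no movement, and the tape roll was not re-detected but the arm never went near it.

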